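Close-pack three hexagonal specimen pots in their tray

TASK

Slide the loose cover of the wooden specimen case straight back onto its rear deck, without lifting it, then take the hexagonal pot from whichever pocket holds it to the low tray, leaving the round tin in its pocket. Close-pack the three hexagonal pots upright with flat faces touching: the two flat-topped ones, slid and never lifted, side by side against the tray's long far wall with the row against the left-hand end wall, and the knobbed pot nested in the notch between them on the robot's side. With all three together, press the row endwise until it feels snug, firmly but not so hard that a pot could crack, and do not disturb the slide box or the loupe.

Things in the scene. Friction and masses are not known exactly. Their poses are not given: they have to be found in the camera images.
- tray: Fixed open wooden tray. Inside 165 (x) by 206 mm (y), walls 8 thick, floor 6 thick, rim 20 mm above the table. Origin: centre of underside; +x away from the robot to the long far wall (inner face x = 82.5), +y to the left-hand end wall (inner face y = 103). Packed home: pot_a at (47.9, 73), pot_b (47.9, 13), pot_c (-4.1, 43) mm, each with a corner towards +x.
- pot_a: Flat-topped hexagonal pot, white with grey lid, 60 mm across flats, 69.3 across corners, 34 high, about 110 g, loose on the tray floor, the nearer to the tray's left-hand (+y) end. Origin: centre of underside, 6 mm above the tray's. Its y axis passes through the middles of two opposite flat faces, its x axis through two corners; starts within 0.2 rad of the tray's axes.
- pot_b: The second flat-topped hexagonal pot, the same as pot_a in size, mass, frame and materials, standing loose in the tray to the right (-y) of pot_a.
- pot_c: Third hexagonal pot, same body and axes as pot_a, about 110 g, with an upright round knob on the lid, 22 mm in diameter, 18 high (34 to 52 mm above the underside), to lift it by from above. Starts upright in one of the two covered pockets. Origin: centre of underside.
- tin: Round tin with the same knob, 62 mm in diameter, body 34 mm and knob 18 mm high; stands in the other pocket and stays there. Origin: centre of its underside.
- case: Fixed wooden case 166 (x) by 180 (y) by 62 mm high. Two pockets 78 by 78, 56 mm deep (floor 6 mm above the underside) side by side at the robot's end, centres x = -36, y = +43 and -43 mm; behind them, x = 3 to 83 mm, a solid deck level with the top. Origin: centre of underside; +x away from the robot, +y left.
- cover: Loose plate 94 (x) by 180 (y) by 8 mm, about 250 g, flat on the case over both pockets (origin near x = -36 mm of the case). Across its middle a bar 14 (x) by 90 (y), 8 to 24 mm above its underside, to push or pinch. Origin: centre of underside. Held by friction only. At 50 to 75 mm along the case's +x it bares both pockets and rests safely; past 83 it tips off.
- slide_box: Shut wooden slide box, 170 by 90 by 34 mm, lying at one side of the work; to be left alone. Origin: centre of its underside.
- loupe: Black round stand loupe, 60 mm in diameter, 50 mm high, standing at the other side of the work; to be left alone. Origin: centre of its underside.
There are look-alikes about, which are no part of the job. Leave any grey or white look-alike of the cover alone.

How it is judged:
By the outcome, as a careful person would: the job done as asked, in the order asked, and still so for the second after the job is handed in, with the robot touching nothing.
It also fails if it takes over 72 s, if anything falls off the work surface, if the arm or the gripper's body presses on something with over 40 N, if the wrist force passes 120 N, or if a joint passes its speed limit or range.

ROBOT

A 7-joint arm with a two-finger parallel gripper is mounted at the origin on the work surface. World frame = base frame: x ahead of the robot, y to its left, z up, the work surface at z = 0. Lengths are in m, angles in rad, forces in N, time in s.
With the tool pointing down it reaches from about 0.4 to 0.85 m from the base axis. Payload 10.4 kg.
Tool frame: the origin (TCP) lies at the very end of the fingers, on their centre line; the grasp point (between the pads) lies 19 mm behind it; y points along the fingers, x is the direction in which the jaws open and shut, and the axes are right-handed (so a half turn about y gives the same grasp; the last joint's range is limited). The gripper opens to 87 mm and grips with 3 to 60 N. Pads are 19 mm wide; open, the fingers measure 117 mm over their backs; the gripper's body (75 mm by 190 mm) begins 51 mm behind the grasp point.
Start: joints at [-1.195, 0.332, -0.065, 1.46, 0.022, 1.35, -0.088], TCP at [0.243, 0.576, 0.223] pointing down, gripper open.
Joint ranges: [-2.6, 2.6], [-0.5, 2.12], [-1.47, 1.34], [0.16, 2.42], [-1.27, 4.41], [0.06, 2.06], [-2.6, 2.6]. Speed limits (rad/s): [2.22, 2.22, 2.79, 2.79, 3.14, 3.14, 3.14].

INTERFACE

Orientations are given as a unit quaternion [x, y, z, w].
In Python, from bench import env gives the robot as it stands. Calls block until the motion is done:
- env.move_to(position, orientation): joint-space move of the TCP to a pose.
- env.line_to(position, vel=0.15, rot=None): straight line of the TCP; rot=None keeps the orientation; vel is the mean speed in m/s.
- env.movej(angles): joint-space move.
- env.gripper_open() and env.grab(grasp_force=None): open the fingers fully, or close them until they stop; grasp_force is the grip in N (None keeps the last).
- env.hold(seconds).
- env.inverse_kinematics(position, orientation): joint angles nearest the present ones, or None.
- env.read_state(): the state.
- env.grab_frame(name): name is "scene" or "top"; returns the picture (384x512x3 uint8, red, green, blue); there is no depth.
- env.get_calibration(name): a dict with "camera_matrix" (3x3 intrinsics, pixels), "k1" (the pictures are not rectified: a ray, as slopes to the right and down, at radius r is drawn at 1 + k1 r^2 times it, then the intrinsics apply), "R" (3x3) and "t" (3): a world point X has camera coordinates R X + t. Camera axes: x right, y down, z forward; pixel columns grow to the right and rows downward; lengths in m; the calibration is good to about 2 mm. A picture is of the moment at which its call begins. get_calibration takes no time and is no camera call.
A pose or a line that the arm cannot do raises env.MotionError and nothing moves.
- env.hand_in(): hands the job in, once; it reports no verdict.
Trained networks look in the newest picture that a camera, given by its name, has taken for a name from the list of things; names that differ only in an ending like _2 or _b are one class to them, and where a whole thing is asked for, a point or a joint stands for the part that bears it (a point fixed in the world has none). Each returns a list of dicts, best first, with "conf" (0 to 1); they miss things now and then, are a little off and sometimes report something else, mostly with a low value. They report only what shows in the picture. A call takes as long as a camera call. They do not tell look-alikes from the thing itself.
- env.look_for(camera, query): "box" ([centre column, centre row, width, height] as shares, 0 to 1, of the picture: columns of its width, rows of its height, round what is visible of it).
- env.mark_of(camera, query): "point" ([column, row] as shares, 0 to 1, of the picture: columns of its width, rows of its height: a listed point, or the origin of a listed thing).
The state is a dict: "time": time; "joint_positions": joint angles; "joint_vel": joint speeds; "tau": joint torques, N m; "tool_pos": TCP position; "orientation": TCP orientation; "force": force on the tool from outside, world axes, zero at the start; "wrist_torque": the same for the moment, N m; "opening": finger opening in m.
Only numpy, scipy, OpenCV 4.12 (cv2) and the standard library are available. Lean on these libraries where they do the work, as an engineer would, in place of code of your own. Each camera call takes 0.05 s, during which the arm holds its last target.

## Working session

There is one attempt and no reset: what is moved stays moved. The work goes in short steps, each a Python script; the robot and the scene stay as the last script left them, time stands still between calls to the robot, and variables do not carry over. Pictures are saved under pics/ and viewed, and the job is handed in when it is done.

```bash
ls; mkdir -p pics
python3 - <<'E'
from bench import env
import cv2,numpy as np
for c in("scene","top"):
    im=env.grab_frame(c); cv2.imwrite(f"pics/{c}0.png",im[...,::-1])
    print(c,env.get_calibration(c))
    for q in["tray","pot_a","pot_c","case","cover","slide_box","loupe","tin"]:
        for f in(env.mark_of,):
            print(q,[(round(d["conf"],2),[round(float(a)*b,1) for a,b in zip(d["point"],(512,384))]) for d in f(c,q)][:5])
s=env.read_state();print(s)
E
```

```text
pics
scene {'camera_matrix': array([[477.50485738,   0.        , 258.88645126],
       [  0.        , 477.50485738, 190.47475619],
       [  0.        ,   0.        ,   1.        ]]), 'k1': 0.05830299173037181, 'R': array([[-0.84850261,  0.52918107, -0.00327296],
       [ 0.40688766,  0.64843475, -0.64340874],
       [-0.33835742, -0.54726573, -0.76551582]]), 't': array([ 0.47028396, -0.15994254,  1.60645386])}
tray [(0.97, [230.5, 172.7])]
pot_a [(0.61, [232.8, 190.5]), (0.61, [208.4, 172.5])]
pot_c [(0.61, [232.8, 190.5]), (0.61, [208.4, 172.5])]
case [(0.82, [294.5, 255.6])]
cover [(0.86, [185.9, 246.3]), (0.79, [306.0, 237.5]), (0.67, [243.6, 329.8])]
slide_box [(0.71, [361.5, 305.1]), (0.56, [292.9, 257.4]), (0.41, [227.6, 174.7])]
loupe [(0.84, [215.8, 123.8])]
tin [(0.16, [296.6, 255.8])]
top {'camera_matrix': array([[360.62059528,   0.        , 259.43883516],
       [  0.        , 360.62059528, 188.16453625],
       [  0.        ,   0.        ,   1.        ]]), 'k1': -0.0934833702500247, 'R': array([[ 0.0212911 , -0.99954095, -0.02155429],
       [-0.99004826, -0.01807935, -0
[... 591 characters left out ...]
, 'joint_positions': array([-1.19463589,  0.33218418, -0.06473211,  1.46008717,  0.02165284,
        1.3499015 , -0.08851427]), 'joint_vel': array([-1.89573563e-03,  1.73202753e-05,  3.09148867e-04,  1.45772383e-03,
        2.52753078e-04,  3.86421013e-04, -1.54331889e-03]), 'tau': array([ 7.89933256e-04, -6.23048115e+01,  2.49367626e-02, -3.90113890e+01,
       -6.11813483e-02,  3.19109077e-02,  3.91473998e-05]), 'tool_pos': array([0.24266539, 0.5759984 , 0.22259164]), 'orientation': array([-0.58910265, -0.39111153,  0.39103417,  0.58913675]), 'force': array([-0.29534316,  0.81561123,  0.19758266]), 'wrist_torque': array([0.00285852, 0.06614446, 0.00800007]), 'opening': 0.08684328924051676}
```

Run:
```python
import cv2
a=cv2.imread("pics/top0.png"); cv2.imwrite("pics/top0z.png",cv2.resize(a[90:300,90:430],None,fx=2.35,fy=2.35,interpolation=cv2.INTER_CUBIC))
a=cv2.imread("pics/scene0.png"); cv2.imwrite("pics/scene0z.png",cv2.resize(a,(800,600),interpolation=cv2.INTER_CUBIC))
```

```text
(no output)
```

View pics/top0z.png

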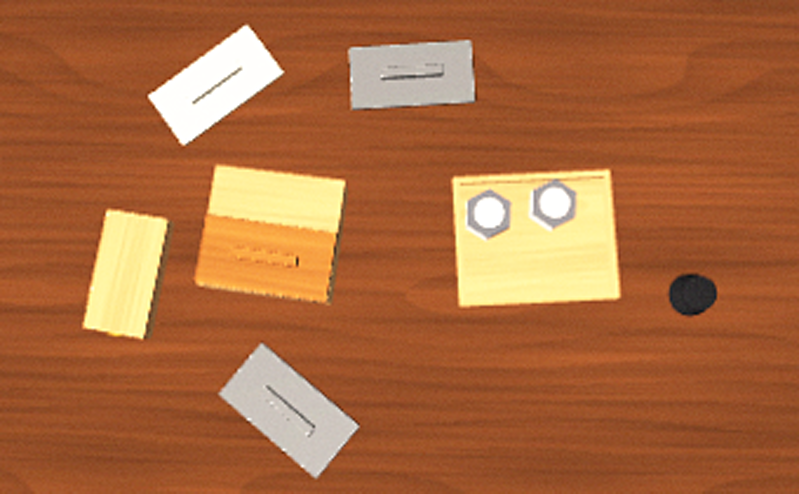

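View pics/scene0z.png

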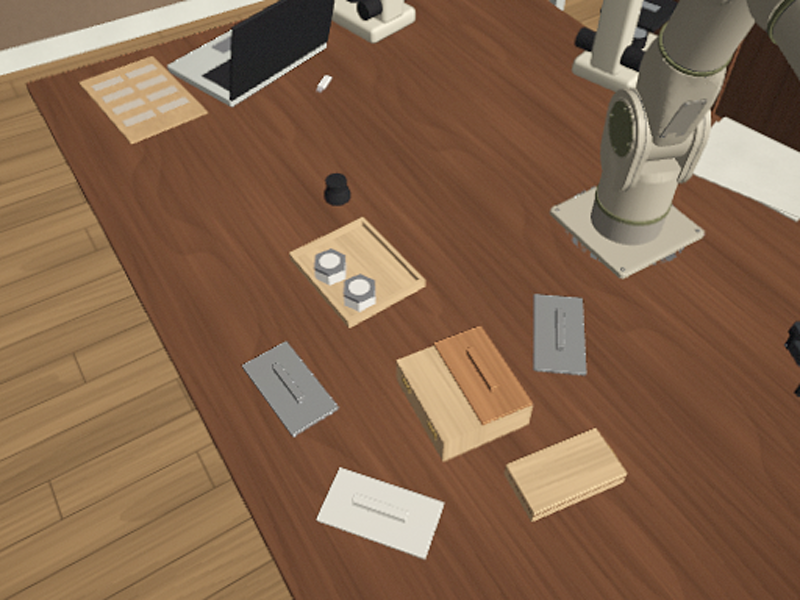

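```bash
cat > vis.py <<'E'
import numpy as np,cv2
from scipy.ndimage import map_coordinates,gaussian_filter
from scipy.optimize import minimize
def proj(cal,X):
    X=np.asarray(X,float); C=X@cal["R"].T+cal["t"]; s=C[:,:2]/C[:,2:]
    r2=(s**2).sum(1,keepdims=True); s=s*(1+cal["k1"]*r2); K=cal["camera_matrix"]
    return s@K[:2,:2].T+K[:2,2]
def unproj(cal,uv,z):
    K=cal["camera_matrix"]; d=(np.asarray(uv,float)-K[:2,2])/K[0,0]; s=d.copy()
    for _ in range(20): s=d/(1+cal["k1"]*(s@s))
    ray=cal["R"].T@np.array([s[0],s[1],1]); o=-cal["R"].T@cal["t"]
    return o+ray*(z-o[2])/ray[2]
def gmag(im,sig=1.0):
    g=0
    for c in range(3):
        a=gaussian_filter(im[...,c].astype(float),sig); gy,gx=np.gradient(a); g=g+gx**2+gy**2
    return np.sqrt(g)
def poly(pts,n=40,closed=True):
    pts=np.asarray(pts,float); out=[]
    m=len(pts) if closed else len(pts)-1
    for i in range(m):
        a,b=pts[i],pts[(i+1)%len(pts)]; t=np.linspace(0.03,.97,n)[:,None]; out.append(a+(b-a)*t)
    return np.vstack(out)
def rect(lx,ly,z,cx=0,cy=0): return [(cx+sx*lx/2,cy+sy*ly/2,z) for sx,sy in((1,1),(-1,1),(-1,-1),(1,-1))]
def hexa(z,R=.06/np.sqrt(3)): return [(R*np.cos(k*np.pi/3),R*np.sin(k*np.pi/3),z) for k in range(6)]
def place(P,p,z0=0):
    c,s=np.cos(p[2]),np.sin(p[2]); P=np.asarray(P)
    return np.c_[p[0]+c*P[:,0]-s*P[:,1],p[1]+s*P[:,0]+c*P[:,1],P[:,2]+z0]
def fit(views,model,p0,z0=0,rng=(.02,.02,.2)):
    # views: list of (cal,G); coarse-to-fine
    def f(p):
        v=0
        for cal,G in views:
            q=proj(cal,place(model,p,z0)); v-=np.minimum(map_coordinates(G,[q[:,1],q[:,0]],order=1,mode='nearest'),G.max()*.5).mean()
        return v
    p=np.array(p0,float); best=f(p); r=np.array(rng)
    rs=np.random.RandomState(0)
    for it in range(8):
        for _ in range(250):
            q=p+r*rs.uniform(-1,1,3); v=f(q)
            if v<best: best,p=v,q
        r=r*.6
    res=minimize(f,p,method='Nelder-Mead',options=dict(initial_simplex=[p,p+[.001,0,0],p+[0,.001,0],p+[0,0,.01]]))
    return res.x,-res.fun
E
cat > loc0.py <<'E'
from vis import *; from bench import env
cals={c:env.get_calibration(c) for c in("top","scene")}
ims={c:cv2.imread(f"pics/{c}0.png") for c in cals}
V={c:(cals[c],gmag(ims[c])) for c in cals}
t=lambda u,v,z:unproj(cals["top"],(u,v),z)
M={"tray":(poly(rect(.181,.222,.02)),(317,191,.02),0),
 "case":(np.vstack([poly(rect(.166,.180,.062)),poly(rect(.166,.18,0),closed=True)[:0]]),(209,191,.062),0),
 "cover":(poly(rect(.094,.18,.008)),(203,200,.07),.062),
 "pot_l":(poly(hexa(.034)),(297.5,181.5,.04),.006),
 "pot_r":(poly(hexa(.034)),(325.5,177,.04),.006),
 "slide":(poly(rect(.09,.17,.034)),(143,207,.034),0),}
yaw={"case":-.08,"cover":-.08,"slide":-1.65,"tray":.02}
yaw["slide"]=-.1
if __name__=="__main__":
  for n,(m,g,z0) in M.items():
    if n=="slide": m=poly(rect(.17,.09,.034))
    p=t(*g); p0=(p[0],p[1],yaw.get(n,0))
    for w,vs in(("top",[V["top"]]),("scene",[V["scene"]]),("both",list(V.values()))):
        r,s=fit(vs,m,p0,z0); print(n,w,np.round(r[:2]*1000,1),round(r[2],3),round(s,1))
    for c in cals:
        q=proj(cals[c],place(m,r,z0))
        M.setdefault
        for a in q: cv2.circle(ims[c],tuple(int(round(x*16)) for x in a),4,(255,0,255),-1,shift=4)
  for c,(y,x) in{"top":(90,90),"scene":(100,150)}.items():
    cv2.imwrite(f"pics/ov_{c}.png",cv2.resize(ims[c][y:y+240,x:x+320],None,fx=2.5,fy=2.5,interpolation=cv2.INTER_CUBIC))
E
python3 loc0.py
```

```text
tray top [ 555.2 -184.4] 0.068 64.4
tray scene [ 555.5 -168.6] 0.06 40.8
tray both [ 555.8 -184.4] 0.065 104.7
case top [549.1 180.9] -0.118 49.9
case scene [550.4 180.2] -0.107 31.2
case both [549.7 180.7] -0.115 80.3
cover top [512.7 184.5] -0.111 38.4
cover scene [518.6 187.3] -0.126 28.0
cover both [514.6 185.6] -0.119 58.4
pot_l top [ 583.9 -117.9] 0.002 35.6
pot_l scene [ 592.5 -107.3] -0.034 35.5
pot_l both [ 591.3 -105.4] -0.029 61.6
pot_r top [ 600.  -208.3] -0.069 35.0
pot_r scene [ 607.6 -197.8] -0.029 37.7
pot_r both [ 607.7 -198.5] -0.053 67.1
slide top [491.6 388.3] -0.143 70.0
slide scene [494.2 391.5] -0.149 43.0
slide both [493.  389.7] -0.148 106.6
```

View pics/ov_top.png

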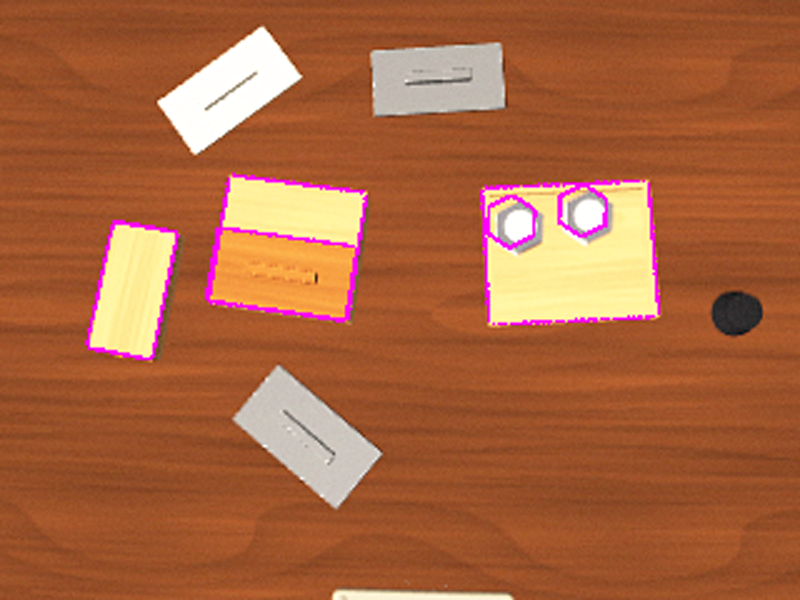

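View pics/ov_scene.png

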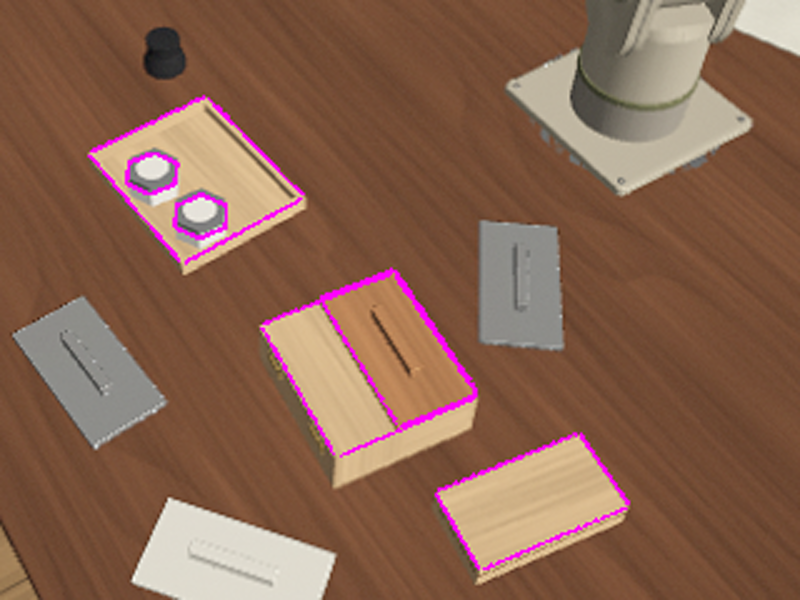

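```bash
cat >> vis.py <<'E'
def prism(z0=0,z1=.034): return np.array(hexa(z0)+hexa(z1))
def silfit(views,P,p0,z0,steps=(.004,.004,.05)):
    # views: (cal, softmask float 0..1, S upsample) ; maximise overlap of convex hull with mask
    S=6
    U=[]
    for cal,m in views:
        q=proj(cal,place(P,p0,z0)); c=q.mean(0).astype(int); h=24
        crop=m[c[1]-h:c[1]+h,c[0]-h:c[0]+h]; U.append((cal,cv2.resize(crop,None,fx=S,fy=S,interpolation=cv2.INTER_CUBIC),c-h))
    def f(p):
        v=0
        for cal,m,o in U:
            q=(proj(cal,place(P,p,z0))-o+.5)*S-.5
            h=cv2.convexHull(q.astype(np.float32)); r=np.zeros(m.shape,np.float32)
            cv2.fillConvexPoly(r,np.round(h*16).astype(np.int32),1,shift=4)
            v+=np.abs(r-m).sum()/S/S
        return v
    best=None
    for y in(-.15,-.05,.05,.15):
        p=np.array(p0)+[0,0,y]; s=np.diag(steps)
        r=minimize(f,p,method='Nelder-Mead',options=dict(initial_simplex=np.vstack([p,p+s]),xatol=1e-5,fatol=.01))
        if best is None or r.fun<best.fun: best=r
    return best.x,best.fun
def satmask(im):
    a=im.astype(float); mx=a.max(2); mn=a.min(2); s=(mx-mn)/np.maximum(mx,1)
    # sat of wood ~.35+, pots ~0.05
    return np.clip((.26-s)/.14,0,1).astype(np.float32)
E
python3 - <<'E'
from vis import *; from bench import env
cals={c:env.get_calibration(c) for c in("top","scene")}
ims={c:cv2.imread(f"pics/{c}0.png") for c in cals}
for c in cals:
    m=satmask(ims[c]); 
    n=proj(cals[c],[[.59,-.12,.04]])[0].astype(int); print(c,n); x=ims[c][n[1]-14:n[1]+14:2,n[0]].tolist(); print(x)
    cv2.imwrite(f"pics/m_{c}.png",(cv2.resize(m[100:260,150:400],None,fx=3,fy=3)*255).astype(np.uint8))
V={c:(cals[c],satmask(ims[c])) for c in cals}
for n,p0 in(("a",(.585,-.125,0.)),("b",(.6,-.21,0.))):
    for w,vs in(("top",[V["top"]]),("scene",[V["scene"]]),("both",list(V.values()))):
        r,s=silfit(vs,prism(),p0,.006); print(n,w,np.round(r[:2]*1000,1),round(r[2],3),round(s,1))
E
```

```text
top [298 178]
[[90, 164, 236], [150, 235, 255], [128, 221, 252], [162, 200, 237], [165, 164, 172], [246, 252, 255], [255, 255, 255], [254, 255, 255], [254, 255, 255], [254, 255, 255], [254, 255, 255], [255, 255, 255], [165, 166, 173], [159, 155, 161]]
scene [227 182]
[[142, 187, 218], [142, 187, 218], [142, 187, 217], [142, 187, 218], [131, 154, 175], [124, 124, 124], [221, 229, 233], [218, 225, 229], [218, 226, 230], [218, 226, 230], [179, 185, 189], [129, 130, 131], [77, 76, 77], [153, 159, 163]]
a top [ 584.2 -115.9] -0.042 156.3
a scene [ 586.4 -115.8] 0.021 379.2
a both [ 585.8 -116.1] -0.002 541.4
b top [ 600.2 -206.9] -0.045 123.8
b scene [ 602.5 -205.8] -0.002 270.0
b both [ 601.3 -206.4] -0.019 399.8
```

View pics/m_top.png

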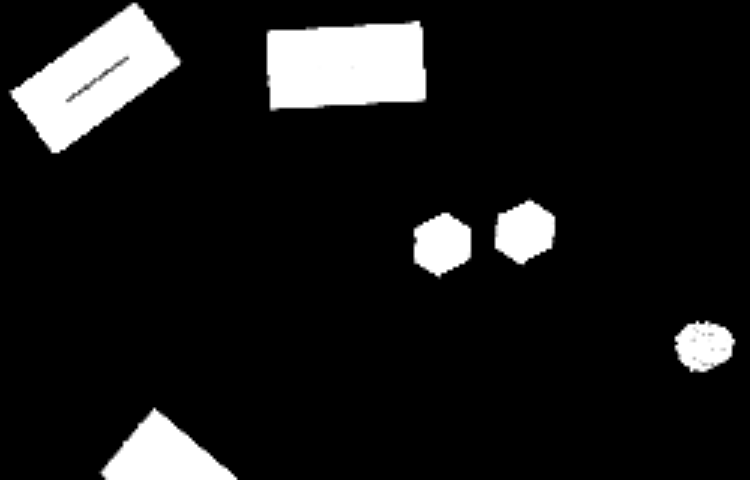

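View pics/m_scene.png

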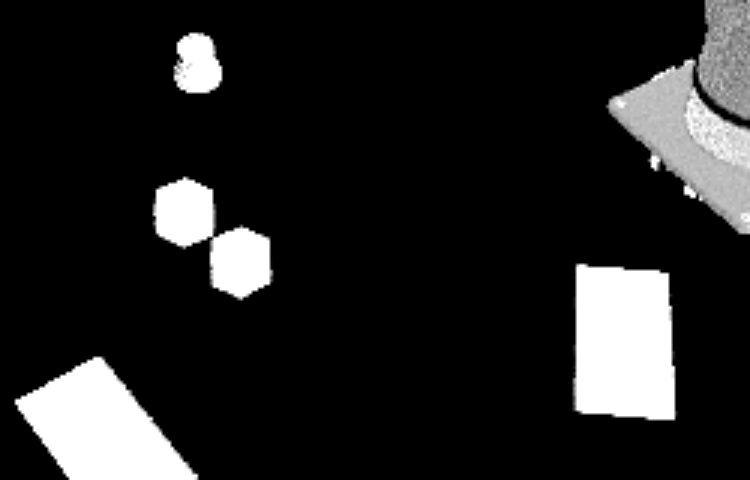

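```bash
cat > rob.py <<'E'
from bench import env
import numpy as np
from scipy.spatial.transform import Rotation as Ro
def quat(phi):
    c,s=np.cos(phi),np.sin(phi)
    return Ro.from_matrix(np.array([[c,0,-s],[s,0,c],[0,-1,0]])).as_quat()
def best(pos,phi):
    q0=np.array(env.read_state()["joint_positions"]); o=[]
    for k in(-1,0,1):
        q=env.inverse_kinematics(list(pos),quat(phi+k*np.pi).tolist())
        if q is not None and abs(q[6])<2.5: o.append((np.abs(np.array(q)-q0).max(),phi+k*np.pi,q))
    return min(o,key=lambda a:a[0])
def go(pos,phi):
    d,ph,q=best(pos,phi); env.move_to(list(pos),quat(ph).tolist()); return ph
def frame(p):  # p=(x,y,yaw) -> function local xy -> world xy
    c,s=np.cos(p[2]),np.sin(p[2])
    return lambda x,y:np.array([p[0]+c*x-s*y,p[1]+s*x+c*y])
def st(msg=""):
    s=env.read_state(); print(msg,"t",round(s["time"],2),"p",np.round(np.array(s["tool_pos"])*1000,1),"F",np.round(s["force"],1),"T",np.round(s["wrist_torque"],2),"op",round(s["opening"]*1000,1)); return s
CASE=(.5497,.1807,-.115); TRAY=(.5555,-.1844,.066)
E
python3 - <<'E'
from rob import *
C=frame(CASE); phi=CASE[2]
x,y=C(-35.4e-3,.8e-3)
for z in(.15,.072): 
  for k in(-1,0,1): print(z,k,np.round(env.inverse_kinematics([x,y,z],quat(phi+k*np.pi).tolist()) if env.inverse_kinematics([x,y,z],quat(phi+k*np.pi).tolist()) is not None else [],2))
print(best((x,y,.15),phi))
ph=go((x,y,.15),phi); st()
import cv2; 
for c in("scene","top"): cv2.imwrite(f"pics/{c}1.png",cv2.resize(env.grab_frame(c)[...,::-1],(800,600)))
E
```

```text
0.15 -1 [ 0.55  0.5  -1.24  1.72  0.49  1.28  2.24]
0.15 0 [-0.77  0.22  0.39  1.78 -0.09  1.16 -0.47]
0.15 1 [ 0.55  0.5  -1.24  1.72  0.49  1.28  2.24]
0.072 -1 [ 0.54  0.65 -1.24  1.79  0.66  1.2   2.12]
0.072 0 [-0.75  0.31  0.38  1.86 -0.13  1.   -0.44]
0.072 1 [ 0.54  0.65 -1.24  1.79  0.66  1.2   2.12]
(np.float64(0.45140327973342553), -0.115, array([-0.76899251,  0.21708066,  0.38667117,  1.78291398, -0.08876142,
        1.15862826, -0.46990961]))
 t 2.66 p [514.2 187.4 150.1] F [-0.3  0.3  0.4] T [-0.07  0.02 -0.02] op 87.1
```

View pics/scene1.png

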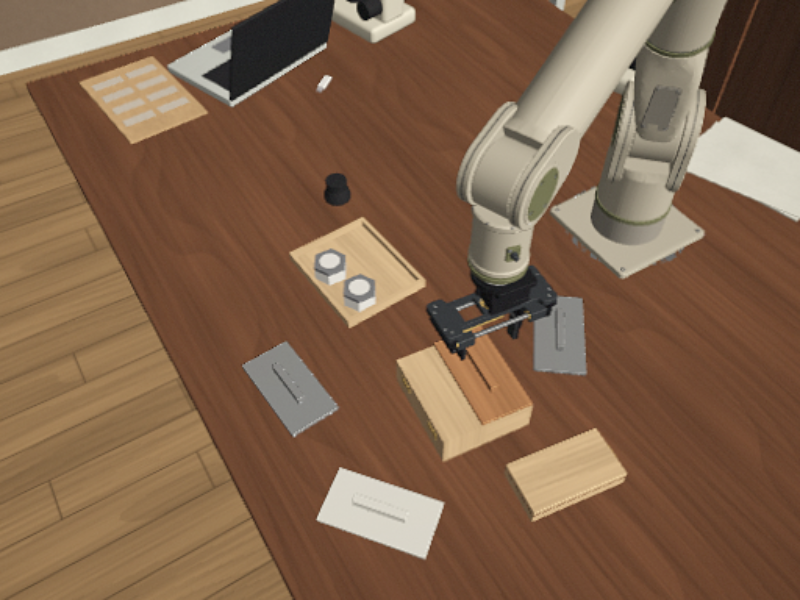

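View pics/top1.png

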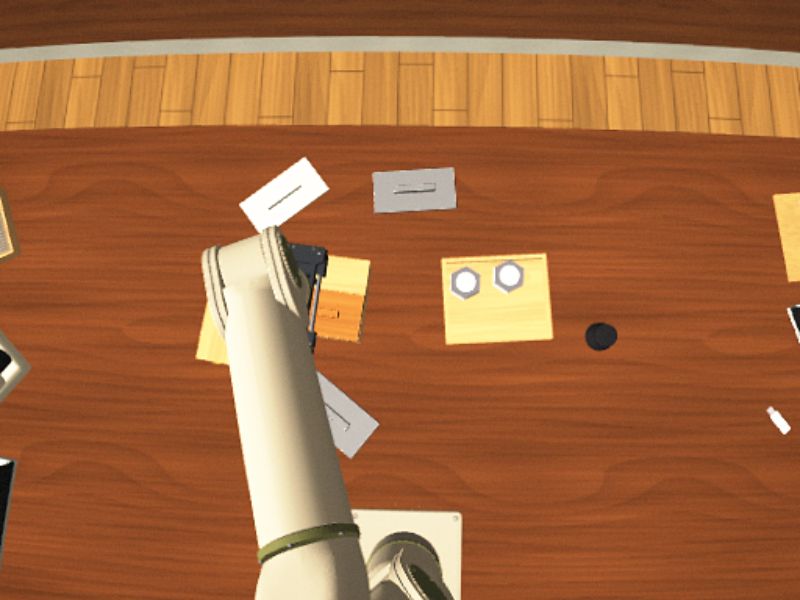

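The scene view (gripper at about (490,310)) shows the open jaws above the orange cover's bar, with the pots still in the tray at (328,265) and (359,292). I'll pinch the bar and slide.

Run:
```python
from rob import *
import cv2
C=frame(CASE); phi=CASE[2]
x,y=C(-35.4e-3,.8e-3)
env.line_to([x,y,.0735],vel=.15); st("down")
env.grab(15); s=st("grab")
p=np.array(s["tool_pos"]); d=C(.0985,0)-C(0,0)
p[:2]+=d; env.line_to(p.tolist(),vel=.09); st("slid")
env.gripper_open(); st("open")
p[2]=.19; env.line_to(p.tolist(),vel=.3); st()
im=env.grab_frame("scene")[...,::-1]; cv2.imwrite("pics/scene2.png",cv2.resize(im,(800,600)))
```

```text
down t 3.42 p [514.8 185.7  73.7] F [ 1.   0.  -0.8] T [-0.1   0.05  0.02] op 87.1
grab t 4.58 p [514.6 185.5  73.5] F [0.6 0.2 0.2] T [-0.13 -0.05 -0.01] op 13.8
slid t 5.83 p [612.6 174.3  73.6] F [-1.4  1.4  3. ] T [-0.03  0.34 -0.05] op 13.7
open t 7.17 p [612.5 174.2  73.5] F [ 0.1 -0.3 -0.3] T [-0.13  0.07 -0.02] op 87.0
 t 7.72 p [612.7 174.3 190.9] F [-0.3 -0.2 -1.1] T [-0.07  0.06 -0.06] op 86.5
```

View pics/scene2.png

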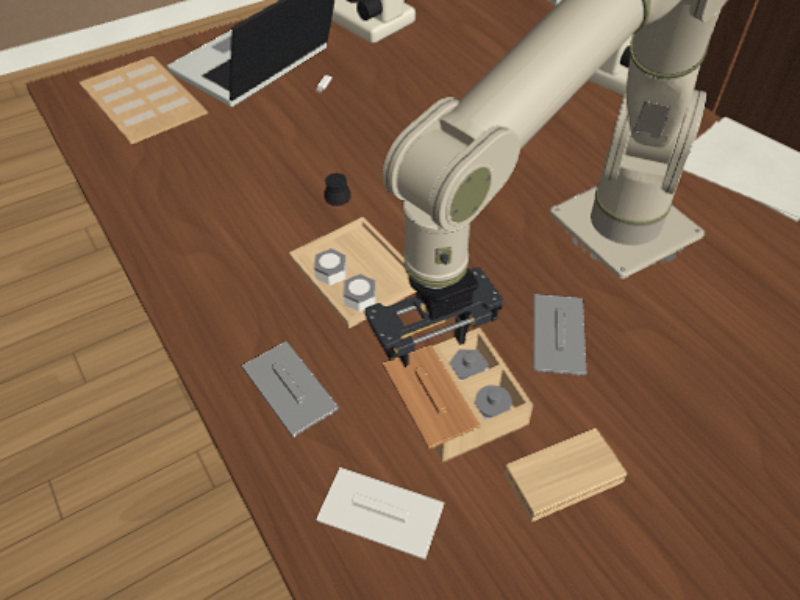

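Run:
```python
from vis import *; from bench import env
im=cv2.imread("pics/scene2.png"); im=cv2.resize(im,(512,384),interpolation=cv2.INTER_AREA)
im=env.grab_frame("scene")[...,::-1].copy(); cv2.imwrite("pics/scene2r.png",im)
cv2.imwrite("pics/z2.png",cv2.resize(im[165:290,230:350],None,fx=4.8,fy=4.8,interpolation=cv2.INTER_CUBIC))
cal=env.get_calibration("scene")
```

```text
(no output)
```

View pics/z2.png

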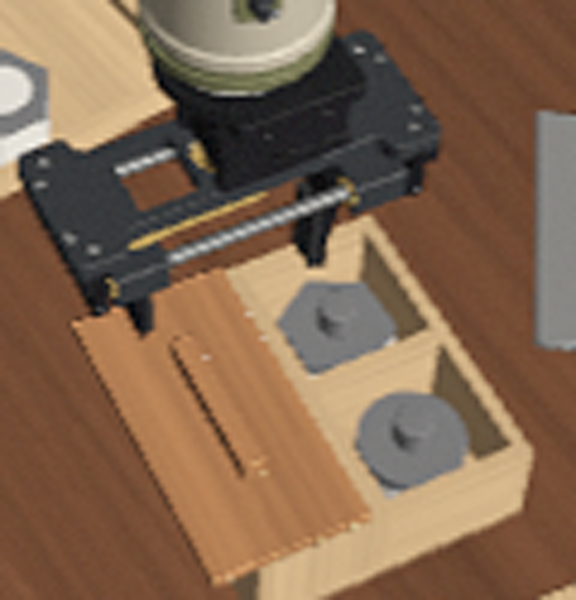

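```bash
cat > locc.py <<'E'
from vis import *; from bench import env; from rob import CASE,frame
cal=env.get_calibration("scene"); im=cv2.imread("pics/scene2r.png"); G=gmag(im,.8)
p0=np.r_[frame(CASE)(-.036,-.043),0.]
out=[]
for y in(-.4,-.2,0,.2,.4,):
    r,s=fit([(cal,G)],poly(hexa(.034)),(p0[0],p0[1],y),.006,rng=(.01,.01,.15)); out.append((s,*r)); print(np.round(r*1000,1),round(s,2))
s,*r=max(out); r=np.array(r)
c,sn=np.cos(CASE[2]),np.sin(CASE[2]); d=r[:2]-np.array(CASE[:2]); print("case frame",np.round([1e3*(c*d[0]+sn*d[1]),1e3*(-sn*d[0]+c*d[1]),r[2]-CASE[2]],3))
kn=[(.011*np.cos(t),.011*np.sin(t),.052) for t in np.linspace(0,6.28,40)]
for P in(poly(hexa(.034)),np.array(kn)):
    for a in proj(cal,place(P,r,.006)): im[int(round(a[1])),int(round(a[0]))]=(255,0,255)
cv2.imwrite("pics/z3.png",cv2.resize(im[205:260,270:330],None,fx=10,fy=10,interpolation=cv2.INTER_NEAREST))
E
python3 locc.py
```

```text
[ 511.1  143.  -613.4] 31.99
[ 511.1  143.  -613.5] 31.99
[511.1 143.  433.8] 31.99
[511.1 143.  433.7] 31.99
[511.1 143.  433.7] 31.99
case frame [-33.981 -41.838   0.549]
```

View pics/z3.png

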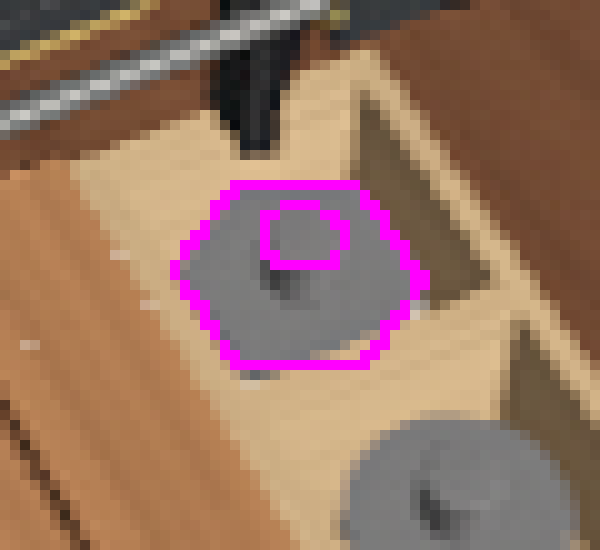

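Run:
```python
from rob import *
import cv2
go((.5,-.1,.2),-.1); st()
for c in("top","scene"):
    im=env.grab_frame(c)[...,::-1].copy(); cv2.imwrite(f"pics/{c}3.png",im)
    if c=="top": cv2.imwrite("pics/top3z.png",cv2.resize(im[130:250,140:300],None,fx=5,fy=5,interpolation=cv2.INTER_CUBIC))
```

```text
t 8.96 p [500.7 -98.5 199.9] F [ 0.5 -0.6  0.6] T [-0.05  0.08 -0.03] op 86.8
```

View pics/top3z.png

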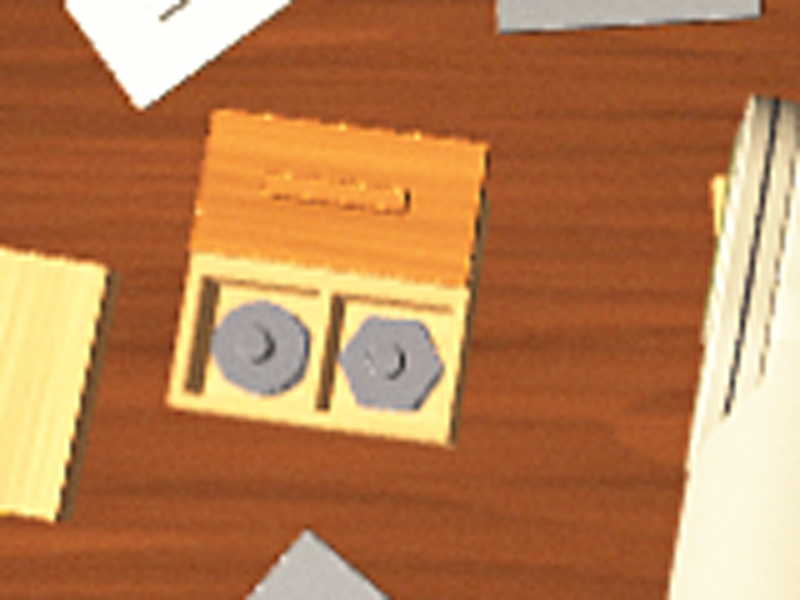

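```bash
cat > locc2.py <<'E'
from vis import *; from bench import env; from rob import CASE,frame
cal=env.get_calibration("top"); im=cv2.imread("pics/top3.png"); G=gmag(im,.8)
p0=np.r_[frame(CASE)(-.036,-.043),0.]
for y in(-.4,0,.4):
    r,s=fit([(cal,G)],poly(hexa(.034)),(p0[0],p0[1],y),.006,rng=(.01,.01,.15)); print("grad",np.round(r*1000,1),round(s,2))
for P,n in((np.array(hexa(.034)),"lid"),(prism(),"prism")):
    rs=[silfit([(cal,satmask(im))],P,(p0[0],p0[1],y),.006) for y in(.2,.5,.8)]; r2,s=min(rs,key=lambda a:a[1]); print(n,np.round(r2*1000,1),s)
def cf(r):
    c,sn=np.cos(CASE[2]),np.sin(CASE[2]); d=r[:2]-np.array(CASE[:2]); return np.round([1e3*(c*d[0]+sn*d[1]),1e3*(-sn*d[0]+c*d[1]),r[2]-CASE[2]],3)
print("case frame",cf(r),cf(r2))
cr,s=fit([(cal,G)],poly(rect(.094,.18,.008)),(*frame(CASE)(.063,0),CASE[2]),.062,rng=(.01,.01,.05)); print("cover",cf(cr))
cs,s=fit([(cal,G)],poly(rect(.166,.18,.062))[40:],(*frame(CASE)(.0,0),CASE[2]),0,rng=(.01,.01,.05)); print("case again",cs)
kn=[(.011*np.cos(t),.011*np.sin(t),.052) for t in np.linspace(0,6.28,40)]
pk=poly(rect(.078,.078,.062,-.036,-.043))
big=cv2.resize(im[130:250,140:300],None,fx=5,fy=5,interpolation=cv2.INTER_CUBIC)
for P,q,z in((poly(hexa(.034)),r,.006),(np.array(kn),r,.006),(pk,CASE,0)):
    for a in proj(cal,place(P,q,z)): cv2.circle(big,tuple(int(v) for v in (a-[140,130]+.5)*5),1,(255,0,255),-1)
cv2.imwrite("pics/z4.png",big)
E
python3 locc2.py
```

```text
grad [ 507.1  138.6 -609.3] 44.29
grad [507.1 138.6 437.9] 44.29
grad [507.1 138.6 437.9] 44.29
lid [507.7 139.5 461.2] 180.28868103027344
prism [508.7 140.9 417.3] 180.80615234375
case frame [-37.493 -46.731   0.553] [-36.17  -44.195   0.532]
cover [ 6.1733e+01 -3.1000e-02 -5.0000e-03]
case again [ 0.54789498  0.18040627 -0.1019942 ]
```

View pics/z4.png

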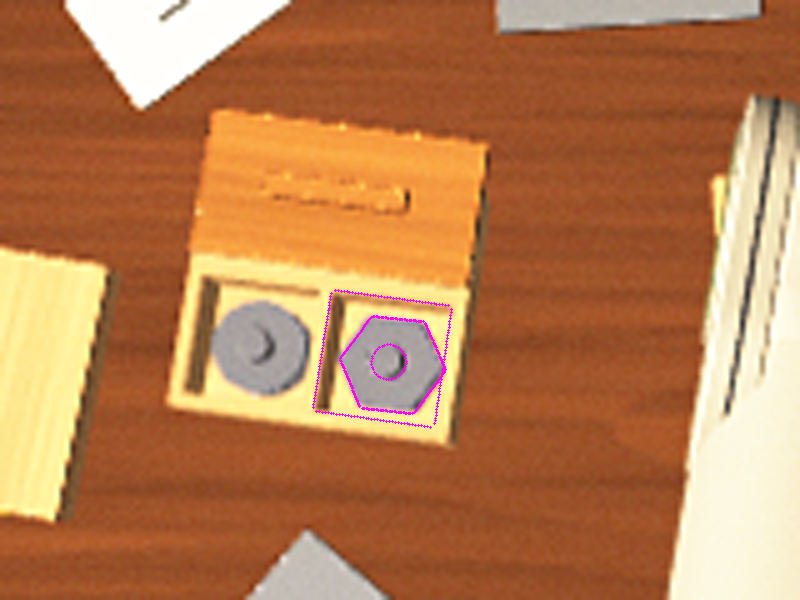

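Run:
```python
from rob import *
C=frame(CASE); T=frame(TRAY); phi=CASE[2]+np.pi/2
def show(n,pos,ph):
    for k in(-1,0,1):
        q=env.inverse_kinematics(list(pos),quat(ph+k*np.pi).tolist())
        print(n,k,None if q is None else np.round(q,2))
show("c",(*C(-.0115,-.043),.044),phi)
for dphi in(-.374,.673): show("tray",(*T(-.045,-.05),.046),phi+dphi)
show("a",(*T(.0479,.073),.026),TRAY[2]+np.pi/6)
show("b",(*T(.0479,.013),.026),TRAY[2]-np.pi/6)
```

```text
c -1 [-0.77  0.37  0.5   1.87 -0.22  0.95 -1.85]
c 0 [-0.59  0.35  0.29  1.86 -0.12  0.95  1.21]
c 1 [-0.77  0.37  0.5   1.87 -0.22  0.95 -1.85]
tray -1 [-0.3   0.47  0.8   1.84 -0.4   0.99 -1.39]
tray 0 [-0.11  0.41  0.55  1.83 -0.26  0.97  1.64]
tray 1 [-0.3   0.47  0.8   1.84 -0.4   0.99 -1.39]
tray -1 [-0.22  0.44  0.69  1.84 -0.33  0.98 -0.39]
tray 0 [ 1.29  0.75 -1.25  1.76  0.76  1.21  1.95]
tray 1 [-0.22  0.44  0.69  1.84 -0.33  0.98 -0.39]
a -1 [-0.51  0.61  0.81  1.74 -0.51  1.02 -2.07]
a 0 [-0.31  0.52  0.53  1.73 -0.31  0.97  0.92]
a 1 [-0.51  0.61  0.81  1.74 -0.51  1.02 -2.07]
b -1 [ 1.04  0.92 -1.25  1.61  0.91  1.3   2.32]
b 0 [-0.28  0.58  0.63  1.68 -0.4   1.01  0.03]
b 1 [ 1.04  0.92 -1.25  1.61  0.91  1.3   2.32]
```

Run:
```python
from rob import *
C=frame(CASE); phi=CASE[2]+np.pi/2
env.grab(3); st("closed")
x,y=C(-.011,-.0435)
env.move_to([x,y,.13],quat(phi).tolist()); st("above")
env.line_to([x,y,.075],vel=.2)
z=.075
for z in(.062,.053,.045):
    env.line_to([x,y,z],vel=.05); s=st("down")
    if np.linalg.norm(s["force"])>8: print("CONTACT"); break
```

```text
closed t 10.58 p [ 500. -100.  200.] F [ 0.1 -0.4  0.1] T [-0.05  0.09  0.05] op 0.4
above t 11.63 p [534.2 137.5 130.3] F [-0.9 -1.3 -0.1] T [ 0.02 -0.    0.03] op 0.5
down t 12.47 p [533.7 138.7  62. ] F [-0.5 -0.6 -0.4] T [-0.01  0.02  0.  ] op 0.2
down t 12.8 p [533.5 138.7  52.6] F [-0.1  0.6  0.4] T [ 0.06 -0.04 -0.02] op 0.6
down t 13.11 p [533.5 138.6  44.6] F [ 0.4  0.8 -0.1] T [ 0.04 -0.01  0.07] op 0.4
```

In the pocket, clear of the knob. Now open against the pocket walls (the full span doesn't fit), then slide round the knob.

Run:
```python
from rob import *
env.gripper_open(); s=st("open in pocket")
```

```text
open in pocket t 14.13 p [533.9 139.4  45.1] F [ 0.5  3.5 -1.2] T [ 0.76 -0.17 -0.04] op 60.0
```

Run:
```python
from rob import *
C=frame(CASE)
for xx in(-.020,-.029,-.0365):
    x,y=C(xx,-.0435); env.line_to([x,y,.045],vel=.06); s=st("slide")
    if np.linalg.norm(s["force"])>25: print("STOP"); break
else:
    env.grab(25); s=st("grab")
```

```text
slide t 14.43 p [525.  140.4  45.4] F [-0.2  4.3  3.2] T [0.77 0.02 0.06] op 60.3
slide t 14.73 p [516.  141.4  45.4] F [0.1 4.7 4.9] T [1.07 0.02 0.04] op 60.3
slide t 15.01 p [508.6 142.2  45.3] F [0.2 4.9 4.1] T [ 1.09 -0.03  0.06] op 60.4
grab t 15.22 p [508.6 142.2  45.3] F [-0.2  5.3  4.8] T [1.16 0.08 0.08] op 60.6
```

Run:
```python
from rob import *
env.hold(.2); st("hold")
```

```text
hold t 15.43 p [508.4 141.4  44.9] F [ 0.6 -0.6 -0.1] T [-0.    0.03  0.05] op 57.9
```

Run:
```python
from rob import *
env.grab(25); s=st("grab")
if s["opening"]>.03: env.hold(.3); s=st("hold")
import cv2
cv2.imwrite("pics/z5.png",cv2.resize(env.grab_frame("scene")[165:290,230:350,::-1],None,fx=4.8,fy=4.8,interpolation=cv2.INTER_CUBIC))
```

```text
grab t 16.09 p [508.4 141.6  44.9] F [ 0.7 -0.3 -0.5] T [ 0.02 -0.05  0.01] op 21.0
```

View pics/z5.png

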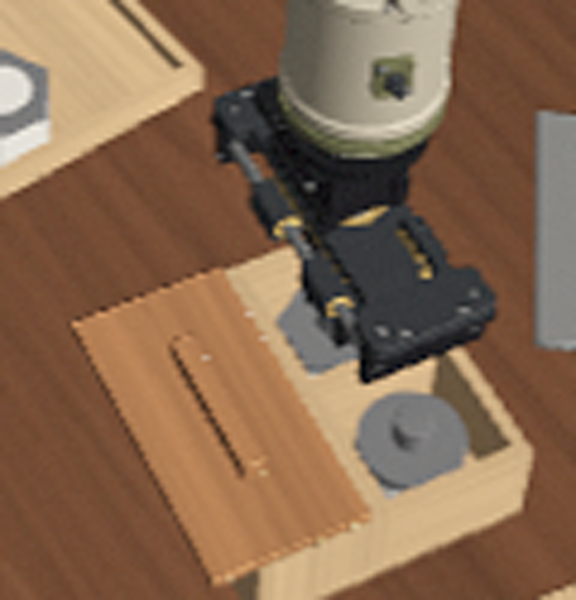

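Run:
```python
from rob import *
T=frame(TRAY); C=frame(CASE); phi=CASE[2]+np.pi/2
p=np.array(env.read_state()["tool_pos"])
env.line_to([p[0],p[1],.14],vel=.18); s=st("lift")
import cv2
im=env.grab_frame("scene")[...,::-1].copy(); cv2.imwrite("pics/scene6.png",im)
cv2.imwrite("pics/z6.png",cv2.resize(im[145:290,230:350],None,fx=4.1,fy=4.1,interpolation=cv2.INTER_CUBIC))
```

```text
lift t 16.82 p [507.8 141.5 139. ] F [-0.6  1.2 -2.1] T [-0.01 -0.02  0.01] op 21.1
```

View pics/z6.png

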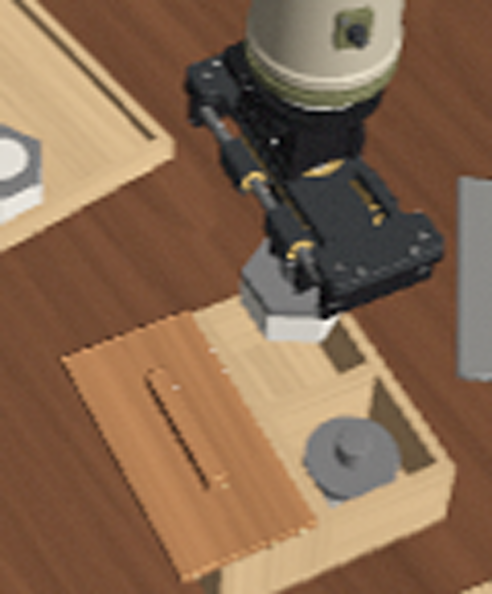

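Run:
```python
from rob import *
import cv2
T=frame(TRAY); phi=CASE[2]+np.pi/2-.374
x,y=T(-.044,-.052)
env.move_to([x,y,.14],quat(phi).tolist()); st("above")
env.line_to([x,y,.0455],vel=.15); s=st("down")
env.gripper_open(); st("open")
env.line_to([x,y,.12],vel=.3)
# move to above pot_a, keep out of view later
a=frame(TRAY)(.0345,.0663)
ph=go((*a,.12),TRAY[2]+np.pi/6-.07); st("above a"); print(ph)
im=env.grab_frame("scene")[...,::-1].copy(); cv2.imwrite("pics/scene7.png",im)
cv2.imwrite("pics/z7.png",cv2.resize(im[120:240,170:310],None,fx=5,fy=5,interpolation=cv2.INTER_CUBIC))
```

```text
above t 18.28 p [ 515.8 -237.2  139.8] F [ 0.7 -0.9 -1.7] T [-0.03 -0.01 -0.08] op 21.4
down t 19.07 p [ 515.3 -238.8   45.4] F [ 0.2 -0.8 -0.7] T [-0.02  0.04 -0.01] op 21.4
open t 20.32 p [ 515.  -239.2   45.5] F [-0.8 -0.   0.6] T [-0.02 -0.03 -0.01] op 86.9
above a t 21.48 p [ 584.5 -117.1  119.1] F [-0.3 -0.6  0.4] T [-0.11  0.04 -0.  ] op 87.1
0.5195987755982987
```

View pics/z7.png

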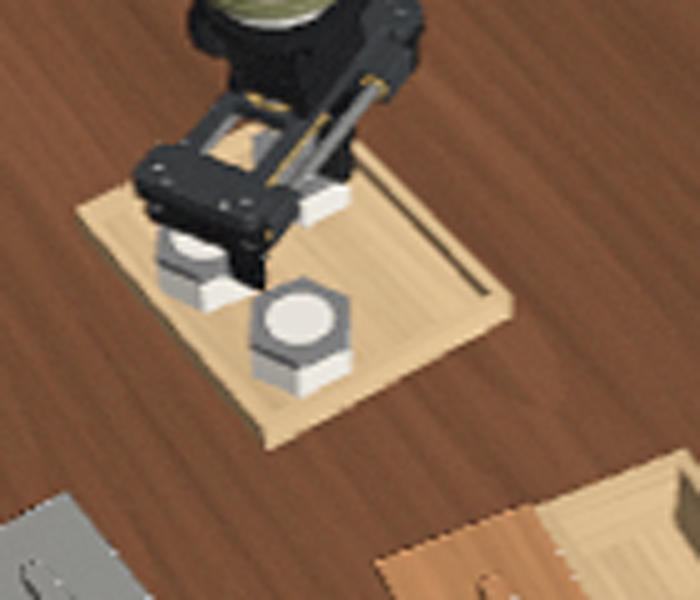

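```bash
cat > slide.py <<'E'
from rob import *
def F(): 
    s=env.read_state(); f=np.array(s["force"]); c,sn=np.cos(TRAY[2]),np.sin(TRAY[2]); d=np.array(s["tool_pos"])[:2]-np.array(TRAY[:2])
    loc=np.array([c*d[0]+sn*d[1],-sn*d[0]+c*d[1]]); fl=np.array([c*f[0]+sn*f[1],-sn*f[0]+c*f[1],f[2]]); return s,loc,fl
def pr(m=""):
    s,l,f=F(); print(m,"t",round(s["time"],2),"loc",np.round(l*1e3,1),"z",round(s["tool_pos"][2]*1e3,1),"F",np.round(f,1),"op",round(s["opening"]*1e3,1)); return s,l,f
T=frame(TRAY)
def lin(x,y,z,vel=.1,phi=None): env.line_to([*T(x,y),z],vel=vel,rot=None if phi is None else quat(phi).tolist())
def creep(x,y,z,dx,dy,lim,step=.001,n=15,vel=.02,quiet=False):
    f0=F()[2]; u=np.array([dx,dy])
    for i in range(n):
        x+=dx*step; y+=dy*step; lin(x,y,z,vel); s,l,f=F()
        if not quiet: print("  ",np.round([x*1e3,y*1e3],1),np.round(l*1e3,1),"F",np.round(f-f0,1))
        if -(f-f0)[:2]@u>lim: print("hit"); break
    return x,y
E
python3 - <<'E'
from slide import *
p=np.array(env.read_state()["tool_pos"])
a=frame(TRAY)(.0345,.0663)
env.line_to([.5855,-.116,.027],vel=.15); pr("down")
env.grab(10); s,l,f=pr("grab")
phi0=.5196; phi=TRAY[2]+np.pi/6
lin(.0455,.0705,.0265,.05,phi); pr("near")
E
```

```text
down t 22.29 loc [34.9 65.7] z 27.8 F [-0.1  0.5  1.1] op 87.1
grab t 22.88 loc [34.6 66.3] z 27.3 F [-0.3  1.1  3.1] op 59.8
near t 23.27 loc [45.6 69.5] z 27.0 F [-1.5 -1.6  7.3] op 59.9
```

Run:
```python
from slide import *
x,y=creep(.0455,.0705,.027,0,1,6,step=.0007); 
x,y=creep(x,y,.027,1,0,6,step=.0007)
pr()
```

```text
[45.5 71.2] [45.5 70.9] F [ 0.9 -0.3 -5. ]
   [45.5 71.9] [45.5 71.6] F [ 0.8 -1.8 -4.7]
   [45.5 72.6] [45.6 72.5] F [ 1.5 -1.8 -3.7]
   [45.5 73.3] [45.6 73.3] F [ 1.5 -1.3 -3.1]
   [45.5 74. ] [45.6 73.7] F [ 0.7 -2.8 -3.6]
   [45.5 74.7] [45.5 73.8] F [ 2.2 -4.1 -4.8]
   [45.5 75.4] [45.5 73.8] F [ 1.7 -7.3 -4.5]
hit
   [46.2 75.4] [45.6 73.7] F [-3.   0.8  2. ]
   [46.9 75.4] [45.7 73.8] F [-5.3  2.2  4.5]
   [47.6 75.4] [45.8 73.7] F [-8.2  1.5  5.8]
hit
 t 25.77 loc [45.8 73.7] z 27.0 F [-8.  -7.4  8.6] op 59.7
```

Run:
```python
from slide import *
lin(.0465,.0735,.027,.03); pr()
x,y=creep(.0465,.0735,.027,1,0,9,step=.001)
pr()
```

```text
t 26.02 loc [45.8 73.6] z 27.0 F [-3.9 -2.2  7.5] op 60.1
   [47.5 73.5] [46.  73.6] F [-4.1 -0.4  2.6]
   [48.5 73.5] [46.7 73.6] F [-4.8  0.5  4.5]
   [49.5 73.5] [47.7 73.5] F [-4.6  0.4  3.1]
   [50.5 73.5] [48.4 73.5] F [-6.6  0.8  5.6]
   [51.5 73.5] [48.5 73.3] F [-9.3  0.1  6.8]
hit
 t 27.27 loc [48.5 73.3] z 26.6 F [-13.3  -2.1  14.3] op 59.8
```

Run:
```python
from slide import *
lin(.0485,.0736,.027,.05); env.hold(.1); pr("relax")
env.gripper_open(); pr("open")
lin(.0485,.0736,.075,.3)
ph=go((.6013,-.2064,.06),-.544); 
env.line_to([.6013,-.2064,.027],vel=.15); pr("down b")
env.grab(10); s,l,f=pr("grab")
k=round((ph-(-.544))/np.pi); phi=TRAY[2]-np.pi/6+k*np.pi
lin(.0470,.0115,.027,.06,phi); pr("near")
```

```text
relax t 27.62 loc [47.9 73.4] z 26.8 F [-2.4 -4.5  3.8] op 59.8
open t 28.39 loc [48.5 73.6] z 27.0 F [ 0.5  0.2 -0.7] op 86.9
down b t 29.88 loc [ 44.  -24.2] z 26.7 F [ 0.3 -0.4 -0.5] op 86.7
grab t 30.48 loc [ 44.4 -25. ] z 27.3 F [-0.5  0.1  2.5] op 59.9
near t 31.23 loc [47.8 13.4] z 27.3 F [-0.3  0.   5.7] op 60.3
```

Run:
```python
from slide import *
x,y=creep(.0470,.012,.027,0,1,6,step=.0008); 
lin(x,y-.0015,.027,.03); pr("relax y")
x,y=creep(x,y-.0015,.027,1,0,8,step=.001)
pr()
```

```text
[47.  12.8] [47.6 14. ] F [ 0.6 -0.4  0.4]
   [47.  13.6] [47.5 14.3] F [ 1.4 -1.6 -0. ]
   [47.  14.4] [47.5 14.4] F [ 2.4 -4.4 -0.3]
   [47.  15.2] [47.3 14.7] F [ 3.2 -4.9 -1.6]
   [47. 16.] [47.3 14.9] F [ 2.1 -6.6 -2.4]
hit
relax y t 32.73 loc [47.3 14.8] z 27.2 F [ 0.8 -1.2  6.7] op 60.2
   [48.  14.5] [47.3 14.8] F [-4.3 -0.1  3.4]
   [49.  14.5] [47.4 14.9] F [-7.4  0.2  5.8]
   [50.  14.5] [48.  14.9] F [-9.2  1.   6.8]
hit
 t 33.48 loc [48.  14.9] z 26.9 F [-8.4 -0.1 13.4] op 60.0
```

Run:
```python
from slide import *
x,y=creep(.051,.0145,.027,1,0,7,step=.001,n=4)
pr()
l=F()[1]
lin(l[0],l[1],.0272,.05); env.hold(.1); pr("relax")
env.gripper_open(); pr("open")
lin(l[0],l[1],.075,.3); lin(-.02,-.06,.13,.4); pr()
import cv2
for c in("top","scene"):
    im=env.grab_frame(c)[...,::-1].copy(); cv2.imwrite(f"pics/{c}8.png",im)
cv2.imwrite("pics/z8.png",cv2.resize(im[120:240,170:310],None,fx=5,fy=5,interpolation=cv2.INTER_CUBIC))
```

```text
[52.  14.5] [49.1 15. ] F [-3.3  1.3  0.3]
   [53.  14.5] [49.3 15.2] F [-6.2  0.8  0.8]
   [54.  14.5] [49.5 15.5] F [-7.9  2.2  0.2]
hit
 t 34.23 loc [49.5 15.5] z 25.8 F [-16.4   2.   13.7] op 59.9
relax t 34.58 loc [49.1 15.7] z 26.7 F [-0.2 -4.1 -1.3] op 60.1
open t 35.36 loc [49.5 15.5] z 27.2 F [ 0.2  1.  -0.8] op 87.1
 t 36.11 loc [-21.1 -61.1] z 130.1 F [0.6 1.1 0.2] op 86.7
```

View pics/z8.png

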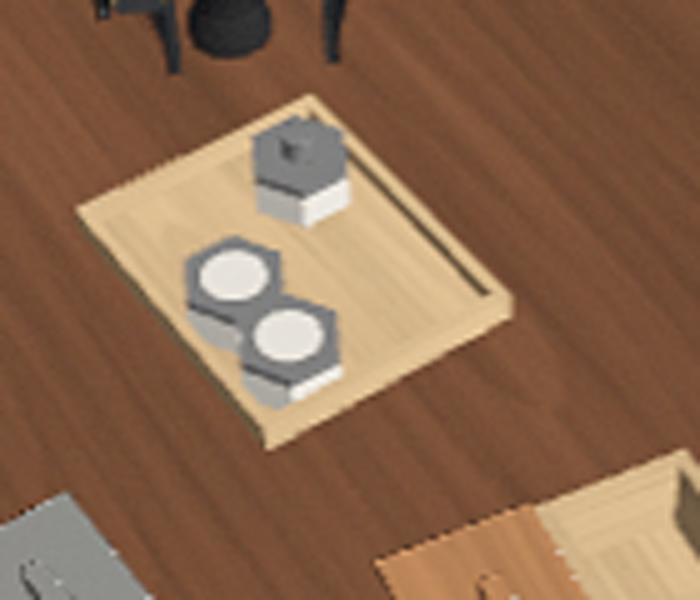

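```bash
cat > locp.py <<'E'
import sys
from vis import *; from bench import env; from rob import TRAY,frame
def lf(r):
    c,sn=np.cos(TRAY[2]),np.sin(TRAY[2]); d=r[:2]-np.array(TRAY[:2]); y=(r[2]-TRAY[2]+np.pi/6)%(np.pi/3)-np.pi/6; return np.round([1e3*(c*d[0]+sn*d[1]),1e3*(-sn*d[0]+c*d[1]),y],3)
def run(tag,guess,cams=("scene","top")):
  for cn in cams:
    cal=env.get_calibration(cn); im=cv2.imread(f"pics/{cn}{tag}.png"); G=gmag(im,.8)
    big=cv2.resize(im,None,fx=5,fy=5,interpolation=cv2.INTER_CUBIC)
    for n,g in guess.items():
        r,s=fit([(cal,G)],poly(hexa(.034)),(*frame(TRAY)(*g),TRAY[2]),.006,rng=(.005,.005,.1)); print(cn,n,lf(r),round(s,1))
        for a in proj(cal,place(poly(hexa(.034)),r,.006)): cv2.circle(big,tuple(int(v) for v in (a+.5)*5),1,(255,0,255),-1)
    q=proj(cal,[[*frame(TRAY)(.02,.02),.02]])[0]; x,y=int(q[0]*5),int(q[1]*5); cv2.imwrite(f"pics/f{tag}_{cn}.png",big[max(y-250,0):y+250,max(x-350,0):x+350])
E
python3 -c "
from locp import *
run('8',{'a':(.0485,.0735),'b':(.0485,.0137),'c':(-.044,-.052)})"
```

```text
scene a [ 5.3940e+01  8.1414e+01 -3.9000e-02] 39.7
scene b [53.725 25.425  0.118] 41.8
scene c [-38.834 -46.267  -0.048] 36.3
top a [ 4.5432e+01  7.1903e+01 -4.7000e-02] 39.1
top b [ 4.6256e+01  1.2352e+01 -2.1000e-02] 37.5
top c [-4.7041e+01 -4.6084e+01  8.0000e-03] 8.8
```

View pics/f8_scene.png

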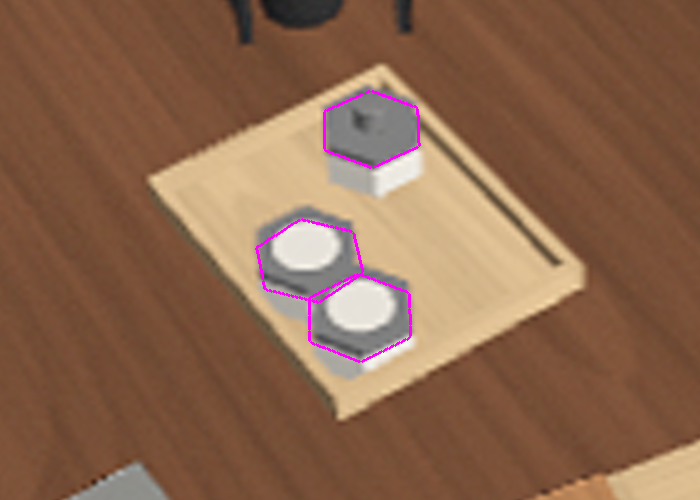

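View pics/f8_top.png

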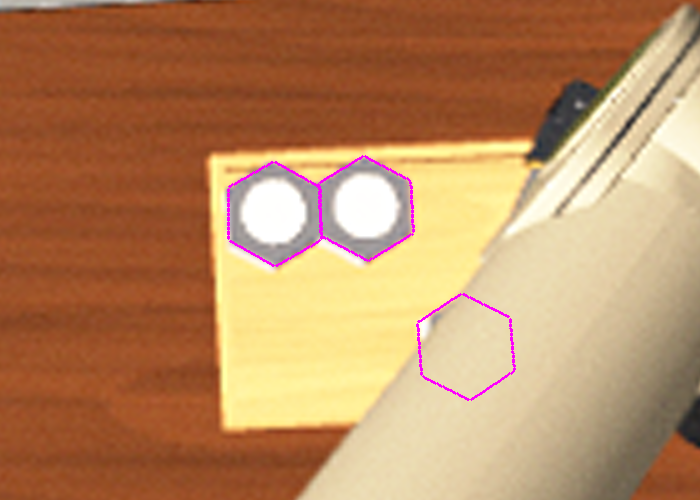

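Run:
```python
from slide import *
phi=CASE[2]+np.pi/2-.374
env.move_to([.515,-.2392,.09],quat(phi).tolist())
env.line_to([.515,-.2392,.0452],vel=.15); pr("down")
env.grab(20); s,l,f=pr("grab"); 
lin(l[0],l[1],.050,.05); pr("up")
lin(-.011,.0436,.050,.12); pr("near")
lin(-.011,.0436,.0453,.04); pr("lower")
x,y=creep(-.011,.0436,.0453,1,0,5,step=.001,n=14)
pr()
```

```text
down t 37.93 loc [-44.1 -52.1] z 45.3 F [0.  0.1 0.8] op 87.0
grab t 39.02 loc [-44. -52.] z 45.2 F [ 0.3  0.  -0.3] op 21.4
up t 39.27 loc [-43.8 -52.1] z 50.4 F [-1.4 -0.3 -1.7] op 21.0
near t 40.26 loc [-11.6  43.8] z 49.7 F [-5.   0.5 -0.6] op 21.1
lower t 40.52 loc [-11.5  42.9] z 45.4 F [-5.3 -0.5  1.7] op 21.2
   [-10.   43.6] [-11.3  42.8] F [-4.3  0.4  4.9]
   [-9.  43.6] [-11.1  42.8] F [-8.2  2.  10.5]
hit
 t 41.02 loc [-11.1  42.8] z 45.4 F [-13.5   1.5  12.2] op 21.3
```

Run:
```python
from slide import *
import cv2
for c in("top","scene"):
    im=env.grab_frame(c)[...,::-1].copy(); cv2.imwrite(f"pics/{c}9.png",im)
    a=im[120:240,170:310] if c=="scene" else im[140:240,250:390]
    cv2.imwrite(f"pics/z9{c}.png",cv2.resize(a,None,fx=5,fy=5,interpolation=cv2.INTER_CUBIC))
```

```text
(no output)
```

View pics/z9scene.png

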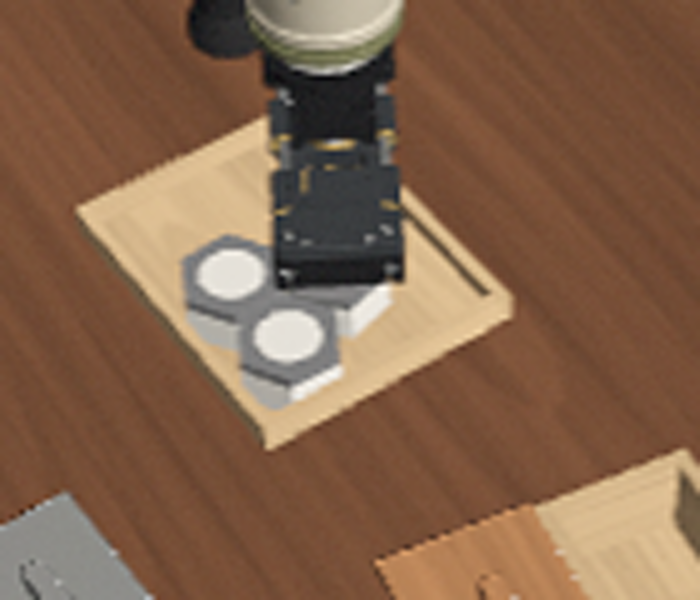

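View pics/z9top.png

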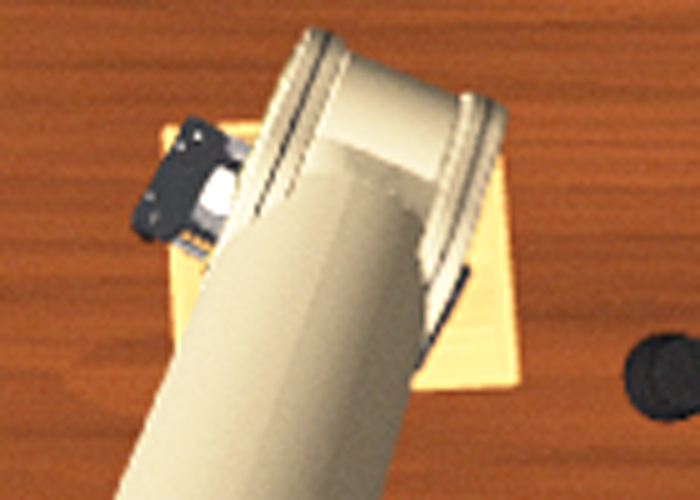

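Run:
```python
from vis import *; from bench import env; from rob import *
cal=env.get_calibration("scene"); T=frame(TRAY)
im=cv2.imread("pics/scene9.png"); big=cv2.resize(im,None,fx=6,fy=6,interpolation=cv2.INTER_CUBIC)
for g,col in(((-.0111,.0428),(255,0,255)),((-.0035,.0436),(0,255,0)),((.0485,.0737),(255,255,0)),((.0485,.0137),(255,255,0))):
    for z in(.0,.034):
        for a in proj(cal,place(poly(hexa(z)),(*T(*g),TRAY[2]),.006)): cv2.circle(big,tuple(int(v) for v in (a+.5)*6),1,col,-1)
cv2.imwrite("pics/o9.png",big[900:1320,1150:1600])
```

```text
(no output)
```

View pics/o9.png

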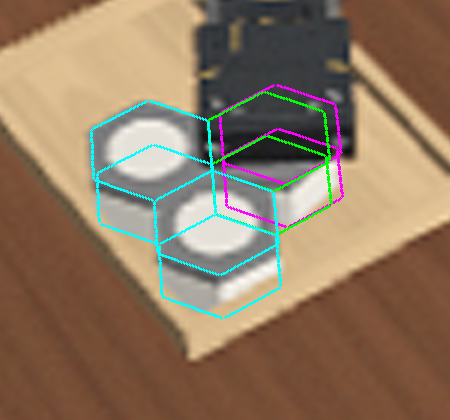

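```bash
cat > sil2.py <<'E'
from vis import *; from bench import env; from rob import *; from locp import lf
from scipy.optimize import minimize
T=frame(TRAY)
def jfit(cn,im,guesses,S=5,pad=8):
    cal=env.get_calibration(cn); m=satmask(im)
    P0=np.array([[*T(*g),TRAY[2]] for g in guesses])
    q=np.vstack([proj(cal,place(prism(),p,.006)) for p in P0]); lo=q.min(0).astype(int)-pad; hi=q.max(0).astype(int)+pad
    M=cv2.resize(m[lo[1]:hi[1],lo[0]:hi[0]],None,fx=S,fy=S,interpolation=cv2.INTER_LINEAR)
    def ren(v):
        r=np.zeros(M.shape,np.float32)
        for p in v.reshape(-1,3):
            u=(proj(cal,place(prism(),p*[1,1,10],.006))-lo+.5)*S-.5
            cv2.fillConvexPoly(r,np.round(cv2.convexHull(u.astype(np.float32))*16).astype(np.int32),1,shift=4)
        return r
    f=lambda v:np.abs(ren(v)-M).sum()/S/S
    v=(P0*[1,1,.1]).ravel()
    for st in(.004,.0015):
        r=minimize(f,v,method='Powell',bounds=[(a-.015,a+.015) for a in v],options=dict(xtol=1e-5)); v=r.x
    r=minimize(f,v,method='Nelder-Mead',options=dict(initial_simplex=np.vstack([v,v+np.eye(len(v))*.001]),maxiter=1500)); v=r.x
    out=v.reshape(-1,3)*[1,1,10]
    for p in out: print(cn,lf(p),"res",round(r.fun,1))
    return out
if __name__=="__main__":
    for c in("scene","top"): jfit(c,cv2.imread(f"pics/{c}8.png"),[(.0479,.073),(.0479,.013)])
    for c in("scene","top"):
        cal=env.get_calibration(c); G=gmag(cv2.imread(f"pics/{c}0.png"),.8)
        r,s=fit([(cal,G)],poly(rect(.181,.222,.02)),TRAY,0,rng=(.005,.005,.02)); print("tray",c,r,s,lf(r))
E
python3 sil2.py
```

```text
scene [48.084 68.359  0.114] res 173.7
scene [4.9213e+01 1.5941e+01 4.6000e-02] res 173.7
top [45.691 71.913  0.   ] res 56.1
top [ 4.7046e+01  1.4560e+01 -4.0000e-03] res 56.1
tray scene [ 0.5568206  -0.18400312  0.06425536] 48.2451242152443 [ 1.344  0.309 -0.002]
tray top [ 0.55503455 -0.18443971  0.0678697 ] 72.46054669692771 [-0.467 -0.009  0.002]
```

Run:
```python
from slide import *
lin(-.0113,.043,.0453,.05); pr("relax")
env.gripper_open(); pr("open")
lin(-.0113,.043,.095,.3)
x,y=T(.048,-.042)
env.grab(20); 
ph=go((x,y,.085),TRAY[2]); print(ph)
lin(.048,-.042,.017,.2); pr("down")
lin(.048,-.032,.017,.08); pr("approach")
x,y=creep(.048,-.032,.017,0,1,10,step=.0012,n=14)
pr("pressed")
```

```text
relax t 41.38 loc [-11.6  42.5] z 45.4 F [-5.1 -0.8  1.2] op 21.3
open t 42.63 loc [-11.3  43. ] z 45.3 F [-0.6  0.4  0.2] op 86.7
0.066
down t 45.73 loc [ 48.1 -41.9] z 17.8 F [ 0.5 -1.2 -0.2] op 0.3
approach t 46.01 loc [ 49. -31.] z 18.2 F [-0.1  0.3  0.5] op 0.5
   [ 48.  -30.8] [ 48.1 -30.8] F [ 0.8 -0.3 -0.2]
   [ 48.  -29.6] [ 47.9 -29.8] F [-0.5 -0.6 -0.6]
   [ 48.  -28.4] [ 47.8 -28.7] F [-1.8 -1.9  0.2]
   [ 48.  -27.2] [ 47.6 -27.7] F [-2.9 -4.4  1.8]
   [ 48. -26.] [ 47.3 -27.3] F [-4.3 -5.9 -0.2]
   [ 48.  -24.8] [ 47.2 -27.2] F [-2.9 -7.8 -0. ]
   [ 48.  -23.6] [ 47.1 -27.1] F [ -2.8 -12.5  -1.2]
hit
pressed t 47.76 loc [ 47.1 -27.1] z 17.4 F [ -3.  -12.2  -0.6] op 0.3
```

Run:
```python
from slide import *
import cv2
lin(.047,-.036,.017,.1); lin(.047,-.036,.075,.3); go((*T(-.02,-.16),.16),TRAY[2]+.3); pr()
for c in("top","scene"):
    im=env.grab_frame(c)[...,::-1].copy(); cv2.imwrite(f"pics/{c}10.png",im)
    a=im[130:230,180:300] if c=="scene" else im[140:240,260:380]
    cv2.imwrite(f"pics/z10{c}.png",cv2.resize(a,None,fx=6,fy=6,interpolation=cv2.INTER_CUBIC))
```

```text
t 49.08 loc [ -19.8 -158.9] z 158.8 F [-0.   0.2 -0.1] op 0.1
```

View pics/z10scene.png

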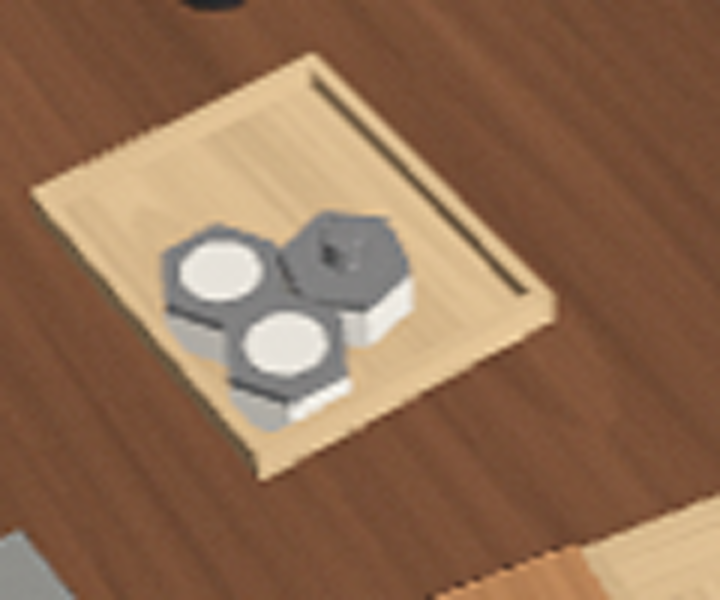

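View pics/z10top.png

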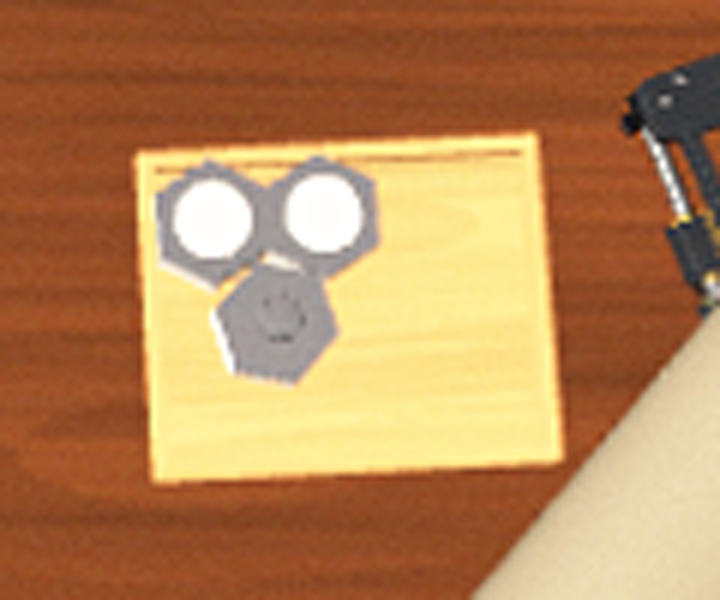

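Run:
```python
from vis import *; from bench import env; from rob import *; from locp import lf
T=frame(TRAY)
cal=env.get_calibration("top"); im=cv2.imread("pics/top10.png"); G=gmag(im,.8)
big=cv2.resize(im,None,fx=6,fy=6,interpolation=cv2.INTER_CUBIC)
for n,g,y in(("a",(.047,.073),0),("b",(.047,.013),0),("c",(-.008,.042),.2)):
    r,s=fit([(cal,G)],poly(hexa(.034)),(*T(*g),TRAY[2]+y),.006,rng=(.005,.005,.1)); print(n,lf(r),r,round(s,1))
    for P in(poly(hexa(.034)),np.array([(.011*np.cos(t),.011*np.sin(t),.052) for t in np.linspace(0,6.28,40)])[:40 if n=="c" else 0]):
        if len(P):
            for a in proj(cal,place(P,r,.006)): cv2.circle(big,tuple(int(v) for v in (a+.5)*6),1,(255,0,255),-1)
for a in proj(cal,place(poly(rect(.165,.206,.02)),TRAY)): cv2.circle(big,tuple(int(v) for v in (a+.5)*6),1,(0,255,0),-1)
cv2.imwrite("pics/o10.png",big[840:1440,1560:2280])
```

```text
a [ 4.5858e+01  7.2087e+01 -2.8000e-02] [ 0.59650398 -0.10944557  0.03765349] 36.1
b [42.123 23.31  -0.061] [ 0.59599406 -0.15836294  0.00451291] 42.3
c [-10.591  41.074   0.286] [ 0.54222284 -0.14411405  0.35176994] 39.5
```

View pics/o10.png

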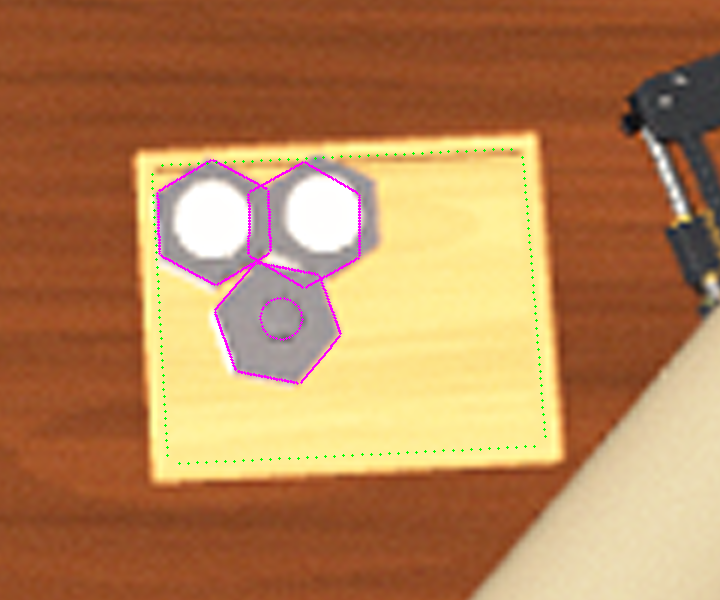

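Run:
```python
from slide import *
env.gripper_open()
ph=go((*T(-.0100,.0423),.085),TRAY[2]+.286); k=round((ph-TRAY[2]-.286)/np.pi)
lin(-.0100,.0423,.0455,.2); pr("down")
env.grab(12); pr("grab")
phi=TRAY[2]+k*np.pi
lin(-.015,.0435,.0462,.05,phi); pr("rot")
lin(-.011,.0436,.0455,.06); pr("lower")
x,y=creep(-.011,.0436,.0455,1,0,7,step=.0015,n=10,vel=.03)
pr()
import cv2
im=env.grab_frame("scene")[...,::-1].copy(); cv2.imwrite("pics/z11.png",cv2.resize(im[130:230,180:300],None,fx=6,fy=6,interpolation=cv2.INTER_CUBIC))
```

```text
down t 51.91 loc [-10.5  40.5] z 45.7 F [ 0.3 -0.4 -0.1] op 87.2
grab t 52.98 loc [-10.   42.3] z 45.5 F [ 0.5 -0.7  0.1] op 21.8
rot t 53.42 loc [-15.   43.6] z 46.1 F [ 0.3 -0.2 -0.9] op 21.9
lower t 53.67 loc [-10.5  43.6] z 45.5 F [-0.3  0.4 -1. ] op 21.6
   [-9.5 43.6] [-9.3 43.6] F [ 1.8 -1.1  0.3]
   [-8.  43.6] [-7.8 43.6] F [ 0.5 -0.   1.4]
   [-6.5 43.6] [-6.3 43.6] F [ 0.5 -0.8  1.8]
   [-5.  43.6] [-4.8 43.6] F [-0.4 -0.4  1.4]
   [-3.5 43.6] [-4.3 43.6] F [-5.5  1.1  7. ]
   [-2.  43.6] [-4.1 43.5] F [-12.3   1.5  12.4]
hit
 t 55.17 loc [-4.1 43.5] z 45.4 F [-12.6   1.9  11.4] op 21.8
```

View pics/z11.png

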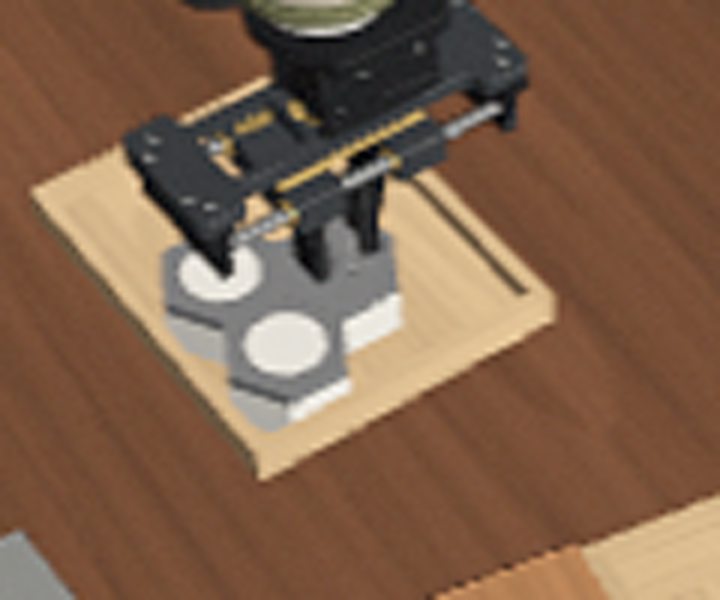

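Pot c is now seated: its lid at (340,260) is aligned with the other two and there is no gap. I'll release it and press the row.

Run:
```python
from slide import *
import cv2
lin(-.0042,.0435,.0456,.06); pr("relax")
env.gripper_open()
lin(-.0042,.0435,.09,.3)
env.grab(20)
go((*T(.0475,-.038),.075),TRAY[2])
lin(.0475,-.037,.018,.2)
lin(.0475,-.030,.018,.06)
x,y=creep(.0475,-.030,.018,0,1,17,step=.002,n=9,vel=.04)
pr("pressed")
env.hold(.15); pr("held")
lin(.0475,-.036,.018,.1); lin(.0475,-.036,.08,.3); go((*T(-.02,-.15),.15),TRAY[2]); pr()
for c in("top","scene"):
    im=env.grab_frame(c)[...,::-1].copy(); cv2.imwrite(f"pics/{c}12.png",im)
    a=im[130:230,180:300] if c=="scene" else im[140:240,260:380]
    cv2.imwrite(f"pics/z12{c}.png",cv2.resize(a,None,fx=6,fy=6,interpolation=cv2.INTER_CUBIC))
```

```text
relax t 55.47 loc [-4.5 43.5] z 45.4 F [-2.5  0.2 -0.4] op 21.4
   [ 47.5 -28. ] [ 47.6 -27.9] F [-0.2  0.   0.7]
   [ 47.5 -26. ] [ 47.2 -27.2] F [-0.  -4.1  0.2]
   [ 47.5 -24. ] [ 47.  -27.1] F [-0.8 -9.5  0.5]
   [ 47.5 -22. ] [ 46.9 -26.9] F [ -0.6 -14.3   0.6]
   [ 47.5 -20. ] [ 46.8 -26.9] F [ -1.4 -19.2   0.9]
hit
pressed t 60.98 loc [ 46.8 -26.9] z 19.4 F [ -1.7 -19.4   0.5] op 0.1
held t 61.12 loc [ 46.8 -26.9] z 19.4 F [ -1.  -19.3   1.2] op 0.6
 t 62.44 loc [ -20.4 -149.7] z 149.2 F [0.9 0.5 0.5] op 0.7
```

View pics/z12scene.png

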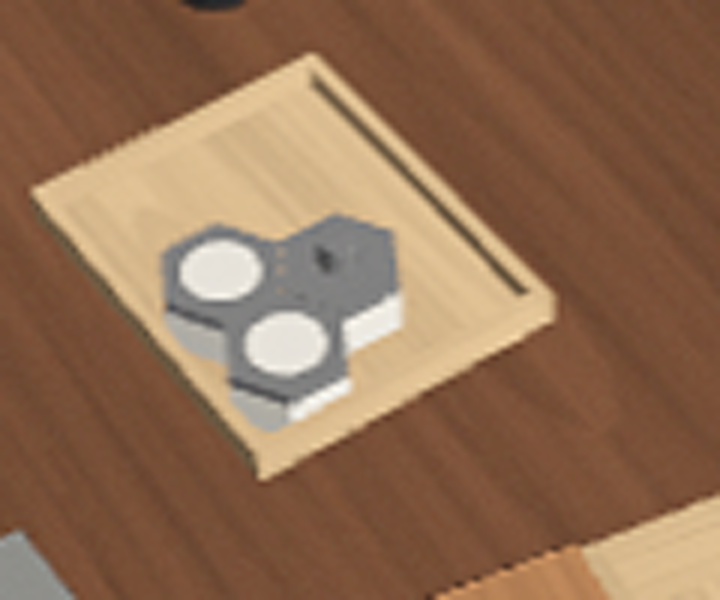

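View pics/z12top.png

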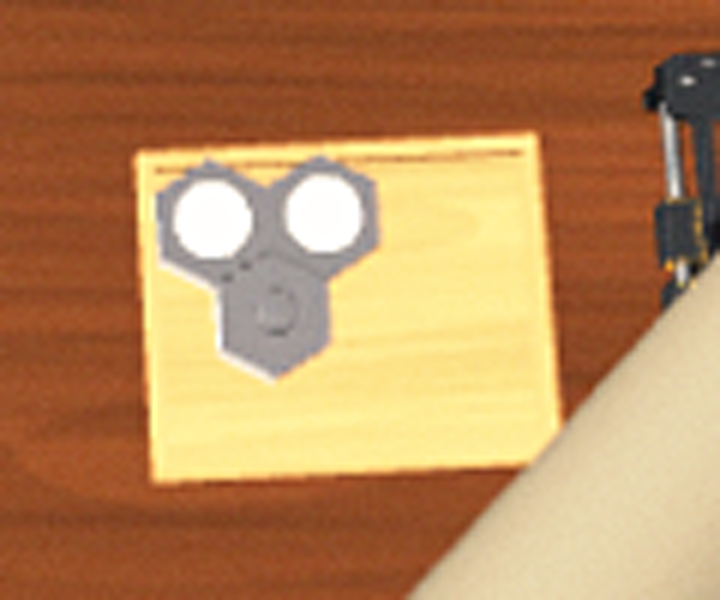

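Run:
```python
from sil2 import *
for c in("top","scene"):
    jfit(c,cv2.imread(f"pics/{c}12.png"),[(.0475,.073),(.0475,.013),(-.0041,.043)])
```

```text
top [4.5444e+01 7.1150e+01 3.7000e-02] res 56.1
top [45.878 15.072  0.076] res 56.1
top [-3.638 43.186 -0.056] res 56.1
scene [45.783 66.173  0.07 ] res 58.7
scene [48.701 16.016  0.055] res 58.7
scene [-2.1200e+00  4.4483e+01  2.4000e-02] res 58.7
```

Run:
```python
from vis import *; from bench import env; from rob import *; from locp import lf
T=frame(TRAY)
for cn in("top","scene"):
  for tag in("0","12"):
    cal=env.get_calibration(cn); im=cv2.imread(f"pics/{cn}{tag}.png").astype(np.float32)
    gs=((.0479,.073),(.0479,.013)) if tag=="12" else ((.0345,.0663),(.0443,-.025))
    out=[]
    for g in gs:
        u=proj(cal,[[*T(*g),.04]])[0]
        b=im.min(2); w=np.clip((b-165-(20 if cn=="top" else 5))/40,0,1); yy,xx=np.mgrid[:384,:512]
        for _ in range(8):
            W=w*(((xx-u[0])**2+(yy-u[1])**2)<(8.5**2)); u=np.array([(W*xx).sum(),(W*yy).sum()])/W.sum()
        out.append(lf(np.r_[unproj(cal,u,.04)[:2],TRAY[2]])[:2])
    print(cn,tag,out,"b-a",out[1]-out[0])
```

```text
top 0 [array([33.919, 64.535]), array([ 43.369, -27.123])] b-a [  9.45  -91.658]
top 12 [array([47.008, 72.801]), array([47.446, 12.294])] b-a [  0.438 -60.507]
scene 0 [array([35.89 , 66.683]), array([ 45.442, -25.334])] b-a [  9.552 -92.017]
scene 12 [array([48.929, 74.338]), array([49.354, 14.351])] b-a [  0.425 -59.987]
```

Run:
```python
import cv2,numpy as np
a=cv2.imread("pics/scene0.png").astype(int);b=cv2.imread("pics/scene12.png").astype(int)
for n,(x,y,w,h) in{"slide":(320,270,85,65),"loupe":(203,108,26,28)}.items(): print(n,np.abs(a-b)[y:y+h,x:x+w].mean())
from bench import env
env.hand_in(); print(env.read_state()["time"])
```

```text
slide 1.359155354449472
loupe 3.2472527472527473
the job is handed in; nothing more can be done
the job is handed in; nothing more can be done
```

```bash
python3 -c "
import cv2;cv2.imwrite('pics/s12.png',cv2.resize(cv2.imread('pics/scene12.png'),(800,600)))"
```

```text
(no output)
```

View pics/s12.png

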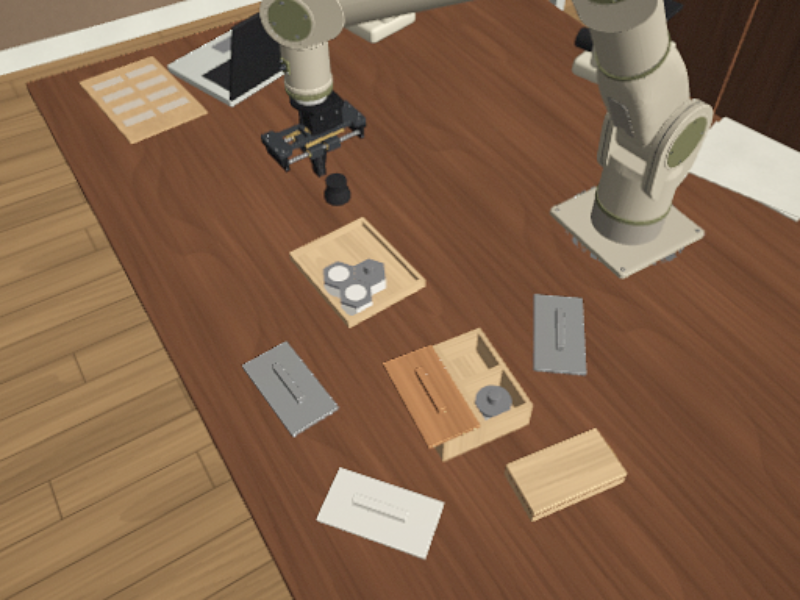

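The job is done and handed in at about 62.5 s, inside the 72 s limit.

**What I did**
- I slid the cover back by its bar without lifting it. Its origin is now about 62 mm along the case.
- I took the hexagonal pot by its knob from the right-hand pocket to the tray; the tin stayed in the left-hand pocket. The fully open fingers don't fit a pocket, so I opened them inside it, against its walls, with under 7 N at the wrist.
- I slid the two flat-topped pots against the far wall and left end, then nested the knobbed pot between them.
- I pressed the row endwise to 19 N. It moved only about 0.2 mm between 9 and 19 N, so it was snug.

**What went wrong:** My first nesting failed because the knobbed pot was twisted by about 0.29 rad, probably from touching pot_b on the way in. The first press was done in that state, at 12 N. I gripped the pot again, turned it, seated it, and pressed the row again.

**Last checks**
- **Pot positions:** averaged over both cameras, the lid discs put pot_a at (48.0, 73.6) mm and pot_b at (48.4, 13.3) mm. Home is (47.9, 73) and (47.9, 13). The two cameras disagree by about 2 mm.
- **Knobbed pot:** when seated, the gripper stood at (-4.1, 43.5) mm; home is (-4.1, 43).
- **Remaining gap:** a hairline of under about 1 mm shows between pot_a and the knobbed pot.
- **Failed check:** the joint outline fit of all three pots was off by up to 7 mm and disagreed between cameras, so I did not use it.
- **Slide box and loupe:** both look unmoved in before-and-after pictures, and the gripper was clear of everything at hand-in.

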